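# Slide the slant tray past the gas tap into its bay

### The arm

A 7-joint arm with a two-finger parallel gripper is mounted at the origin on the work surface. World frame = base frame: x ahead of the robot, y to its left, z up, the work surface at z = 0. Lengths are in m, angles in rad, forces in N, time in s.
With the tool pointing down it reaches from about 0.425 to 1.025 m from the base axis. Payload 9.4 kg.
Tool frame: the origin (TCP) lies at the very end of the fingers, on their centre line; the grasp point (between the pads) lies 19 mm behind it; z points along the fingers, y is the line along which they close (so a half turn about z gives the same grasp; the last joint's range is limited). The gripper opens to 93 mm and grips with 3 to 60 N. Pads are 15 mm wide; open, the fingers measure 128 mm over their backs; the gripper's body (75 mm by 188 mm) begins 65 mm behind the grasp point.
Start: joints at [-0.077, 0.599, -0.003, 1.599, 0.002, 0.943, -0.08], TCP at [0.725, -0, 0.219] pointing down, gripper open.
Joint ranges: [-2.57, 2.57], [-0.35, 1.97], [-1.29, 1.29], [0.11, 2.56], [-1.05, 4.19], [0.11, 1.86], [-2.63, 2.63]. Speed limits (rad/s): [2.22, 2.22, 3.01, 3.01, 3.14, 3.14, 3.14].

### API

Orientations are given as [roll, pitch, yaw] about the fixed x, y, z axes, in that order (R = Rz(yaw) Ry(pitch) Rx(roll)).
In Python, from cell import arm, eyes gives the robot as it stands.
- The arm moves only by the tool apply_moves, never from a script. Its argument "steps" is text: rows parted by semicolons, each of 4 numbers parted by spaces: the shift along the world's x, y, z in cm, then the turn about the world's z in rad. In form: x y z spin; .... A call has 1 to 20 rows; each row is the pose to reach, as a shift and turn from the pose commanded when the call began; what a row does not reach only later rows make up. A row lasts 1/8 s, in which the tool goes at most 62.5 mm and 10.7 degrees, less where a joint would pass 70% of its speed; a pose out of reach is approached as far as the arm can. A call with a gripper value outside its range is refused whole. "fingers" is the opening, from 0 (shut) to 1 (fully open), set as the call begins (left out, the last holds). The fingers move at their own pace and stop on an object; "force" is the grip in N (left out, the last holds). Time passes only in rows, so rows that repeat a pose let the fingers close. It gives the time, the measured TCP pose, the force, the opening and the grip force at its end, in the units of the state.
- arm.get_state(): the state, without advancing time (a new reading comes with each control period).
- eyes.get_image(name): name is "scene" or "side" or "wrist"; returns (picture, depth): 384x512x3 uint8, red, green, blue; 384x512 float32, m along the optical axis (not along the pixel's ray), 0 where there is no reading.
- eyes.camera_params(name): a dict with "fov_y" (degrees; the focal length in pixels is half the picture's height over the tangent of half this angle, whatever the lens; pixels are square), "cx", "cy" (the principal point, pixels), "dist" ([k1, k2, p1, p2, k3] as OpenCV has them; the pictures are not rectified), "T" (4x4, takes a point from camera to world coordinates); the wrist camera has in their place "hand_eye" (4x4, takes a point from camera to tool coordinates, whose origin is the TCP and whose axes are the flange's). Camera axes: x right, y up, looking along -z (the intrinsics and any distortion apply to the point x, -y, -z); pixel columns grow to the right and rows downward; lengths in m; the calibration is good to about 2 mm. A picture is of the moment at which its call begins: read the wrist's pose just before it. camera_params takes no time and is no camera call.
- arm.job_done(): hands the job in; it is judged then, once.
The state is a dict: "time_s": time; "joint_positions": joint angles; "qvel": joint speeds; "effort": joint torques, N m; "tool_pos": TCP position; "orientation": TCP orientation; "force": force on the tool from outside, world axes, zero at the start; "moment": the same for the moment, N m; "width": finger opening in m; "grasp_force": force on a finger pad.
Only numpy, scipy, OpenCV 4.12 (cv2) and the standard library are available. Lean on these libraries where they do the work, as an engineer would, in place of code of your own. Each camera call takes 0.05 s, during which the arm holds its last target. There are 200 camera calls.

### The job

Put the long tray of culture tubes away in the parking bay at the back of the bench: the agar is still setting, so keep it flat on the bench and do not grip or lift it, but push it gently with the fingertips, now at one end, now at the other: angle it past the gas tap, one end in behind the tap first and the other end swung in after it, until it lies inside the bay, square and right back against the rear upstand. It may brush the tap but must not be rammed into it; leave the other things on the bench alone.

Things in the scene. Friction and masses are not known exactly. Their poses are not given: they have to be found in the camera images.
- tray: Long steel tray, 320 mm (y) x 80 (x), flat walls to 36 mm height, eleven stoppered tubes fixed across it (top at 53 mm, none past the walls), 0.4-0.8 kg. Stands loose on 4 small feet at x +-30, y +-125 mm: pushed near one end it swings about the other end's feet. Origin: bench level under its centre. It starts between robot and bay, about parallel to the bay, +x side towards it.
- tray_end_l (a point): Middle of the tray's +y end face, 18 mm above the bench.
- tray_end_r (a point): Middle of the tray's -y end face, 18 mm above the bench.
- bay: Bay of 3 fixed aluminium upstands 40 mm high. Origin: on the bench where the tray's centre belongs (home: axes as the tray's); +x into the bay, away from the robot. Inner faces: rear x = +40 mm; ends y = +-195 mm, running from x = -70 to +40 mm. Open towards the robot but for the gas tap. Turned up to 6 degrees.
- gas_tap: Grey post fixed before one end of the bay, at bay x about -102, y about +138 or -138 mm. Origin: its axis, bench level. Foot radius 22 mm to 14 mm height, column radius 14, head radius 18, lever on top, 105 high in all; nozzle to bay -x, 39 mm from axis, 72 high. From it to the far end upstand is 5 to 13 mm less than the tray's length. A flat steel disc at the mirrored place is flush, no obstacle.
- jar: Bystander: glass culture jar with a white lid, 66 mm across, 85 mm high. Origin: centre of its underside.
- tile: Bystander: white cutting tile, 120 x 160 x 8 mm. Origin: centre of its underside.
- forceps: Bystander: steel forceps, 150 mm long, lying on the tile. Origin: near the middle, on the tile.
- stopper: Bystander: white tube stopper, 26 mm across, 24 mm high. Origin: centre of its underside.
Not all that is in view belongs to the job. Of the things that look like the gas_tap, take the one that is nearest to the robot's base at the start.

How it is judged:
By the outcome, as a careful person would: the job done as asked, in the order asked, and still so for the second after the job is handed in, with the robot touching nothing.
It also fails if it takes over 72 s, if anything falls off the work surface, if the arm or the gripper's body presses on something with over 40 N, if the wrist force passes 120 N, or if a joint passes its speed limit or range.

## Working session

There is one attempt and no reset: what is moved stays moved. The work goes in short steps, Python scripts to look and compute and a tool call to move; the robot and the scene stay as the last step left them, time stands still between calls to the robot, and variables do not carry over. Pictures are saved under pics/ and viewed, at most 10 in all, crops included, and the job is handed in when it is done.

Besides the shell and the picture viewer there is one more tool, called after ">>>" by a JSON object that holds its "op" and its "data". apply_moves: Moves the arm, as the interface text tells. Its arguments: {"type":"object","properties":{"steps":{"type":"string"},"fingers":{"type":"number"},"force":{"type":"number"}},"required":["steps"]}

```bash
mkdir -p pics; ls; cat > h.py <<'E'
import numpy as np, cv2
from cell import arm, eyes
def K(p,h=384):
    f=h/2/np.tan(np.radians(p["fov_y"])/2)
    return np.array([[f,0,p["cx"]],[0,f,p["cy"]],[0,0,1]]),np.array(p["dist"],float)
def cam(n,T=None):
    p=eyes.camera_params(n); k,d=K(p)
    return k,d,(np.array(p["T"]) if T is None else T)
def rays(n,uv):
    k,d,T=cam(n)
    q=cv2.undistortPoints(np.array(uv,float).reshape(-1,1,2),k,d).reshape(-1,2)
    r=np.c_[q[:,0],-q[:,1],-np.ones(len(q))]
    return T[:3,3],r@T[:3,:3].T
def onplane(n,uv,z):
    o,r=rays(n,uv); return o+r*((z-o[2])/r[:,2])[:,None]
def cloud(n,depth):
    h,w=depth.shape; v,u=np.mgrid[:h,:w]
    o,r=rays(n,np.c_[u.ravel(),v.ravel()])
    return (o+r*depth.ravel()[:,None]).reshape(h,w,3)  # r has unit optical-axis depth
E
python3 - <<'E'
from h import *
for n in("scene","side"):
    im,d=eyes.get_image(n); np.save(n+"0.npy",d); cv2.imwrite(f"pics/{n}0.png",im[:,:,::-1])
    p=eyes.camera_params(n); print(n,p["fov_y"],np.round(p["T"],3).tolist(),p["dist"])
s=arm.get_state(); print(s["tool_pos"],s["orientation"],s["time_s"])
E
```

```text
pics
scene 44.30512120583439 [[0.104, -0.863, 0.494, 1.366], [0.994, 0.084, -0.063, -0.116], [0.013, 0.498, 0.867, 1.454], [0.0, 0.0, 0.0, 1.0]] [-0.00520474  0.          0.          0.          0.        ]
side 53.419388091393074 [[-0.976, 0.161, -0.146, 0.401], [-0.216, -0.676, 0.704, 0.869], [0.015, 0.719, 0.695, 0.909], [0.0, 0.0, 0.0, 1.0]] [-0.07713272  0.          0.          0.          0.        ]
[ 7.24563388e-01 -3.40113476e-05  2.17876369e-01] [-3.14021867e+00  1.57303736e-04  1.57086090e+00] 0.1
```

View pics/scene0.png

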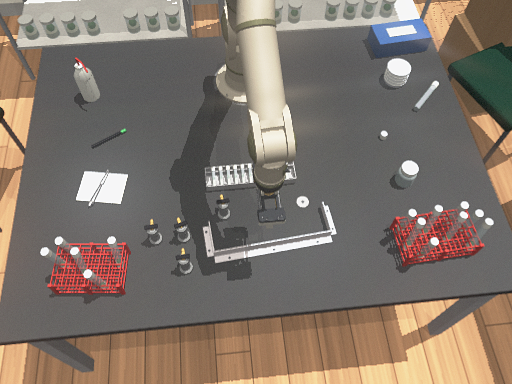

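View pics/side0.png

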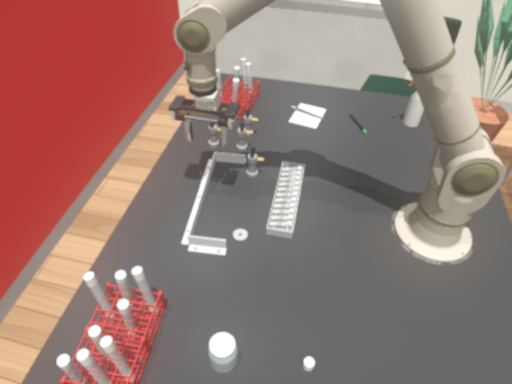

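The scene view shows the tray at about (250,175), and the bay with its rear upstand running from (205,250) to (335,235). There are four tap-like posts at (223,207), (181,230), (153,232) and (184,262). The one at (223,207) stands before the bay's -y end and is nearest the base. The flush disc is at (302,202). I'll confirm this in a crop and measure.

```bash
python3 - <<'E'
from h import *
for n,(x0,x1,y0,y1) in (("scene",(140,345,150,280)),):
    im=cv2.imread(f"pics/{n}0.png"); cv2.imwrite(f"pics/{n}0c.png",cv2.resize(im[y0:y1,x0:x1],None,fx=3.9,fy=3.9,interpolation=cv2.INTER_CUBIC))
for n in("scene","side"):
    d=np.load(n+"0.npy"); P=cloud(n,d); ok=d>0
    print(n,"bench z",np.median(P[ok][:,2]))
    m=lambda lo,hi:ok&(P[...,2]>lo)&(P[...,2]<hi)&(P[...,0]>.4)&(P[...,0]<1.1)&(abs(P[...,1])<.45)
    M=m(.02,.062).astype(np.uint8)
    c,l,st,ce=cv2.connectedComponentsWithStats(M)
    for i in range(1,c):
        if st[i,4]>60:
            q=P[l==i]; r=cv2.minAreaRect(q[:,:2].astype(np.float32)*1000)
            print("blob",st[i],"z",np.percentile(q[:,2],[5,50,95]).round(3),"rect",np.round(r[0]),np.round(r[1]),round(r[2],1))
    M=m(.062,.115).astype(np.uint8)
    c,l,st,ce=cv2.connectedComponentsWithStats(M)
    for i in range(1,c):
        if st[i,4]>15:
            q=P[l==i]; print("high",st[i],q.mean(0).round(3),"zmax",q[:,2].max().round(3), np.hypot(*q.mean(0)[:2]).round(3))
E
```

```text
scene bench z -0.0026586506075266803
blob [283 162  14  21 103] z [0.021 0.029 0.038] rect [474. 110.] [46. 83.] 89.6
blob [205 164  51  26 689] z [0.022 0.033 0.046] rect [ 475. -100.] [ 87. 174.] 0.4
blob [209 202 123  52 524] z [0.022 0.035 0.043] rect [693.  19.] [117. 399.] 5.0
blob [391 220  21  45 147] z [0.025 0.041 0.057] rect [788. 441.] [145.  18.] 3.3
high [216 195  13  17 144] [ 0.616 -0.131  0.088] zmax 0.109 0.63
high [395 217  18  42 155] [0.778 0.44  0.078] zmax 0.113 0.894
high [174 218  14  17 152] [ 0.688 -0.27   0.089] zmax 0.11 0.739
high [144 220  15  17 157] [ 0.687 -0.363  0.089] zmax 0.109 0.776
high [176 249  14  18 164] [ 0.798 -0.266  0.089] zmax 0.11 0.841
side bench z -0.0005974941220423524
blob [209 133   9  10  66] z [0.021 0.039 0.059] rect [ 793. -255.] [31. 17.] 16.2
blob [238 137   8  10  73] z [0.021 0.039 0.06 ] rect [ 681. -257.] [27. 19.] 10.9
blob [187 152  58  93 570] z [0.022 0.034 0.041] rect [690.  21.] [114. 404.] 5.4
blob [247 163  10  10  71] z [0.022 0.04  0.061] rect [ 610. -117.] [32. 16.] 13.9
blob [ 266  162   39   75 1278] z [0.022 0.034 0.045] rect [471. -22.] [ 80. 326.] 0.5
high [237 109  21  28 230] [ 0.677 -0.305  0.084] zmax 0.108 0.742
high [208 122  13  13 104] [ 0.789 -0.254  0.082] zmax 0.106 0.829
high [247 148  17  16 143] [ 0.605 -0.121  0.084] zmax 0.107 0.617
high [106 282  13   7  45] [0.846 0.446 0.075] zmax 0.081 0.956
high [130 288  10   5  28] [0.783 0.442 0.075] zmax 0.081 0.899
high [150 290  13   9  45] [0.722 0.441 0.076] zmax 0.101 0.846
```

View pics/scene0c.png

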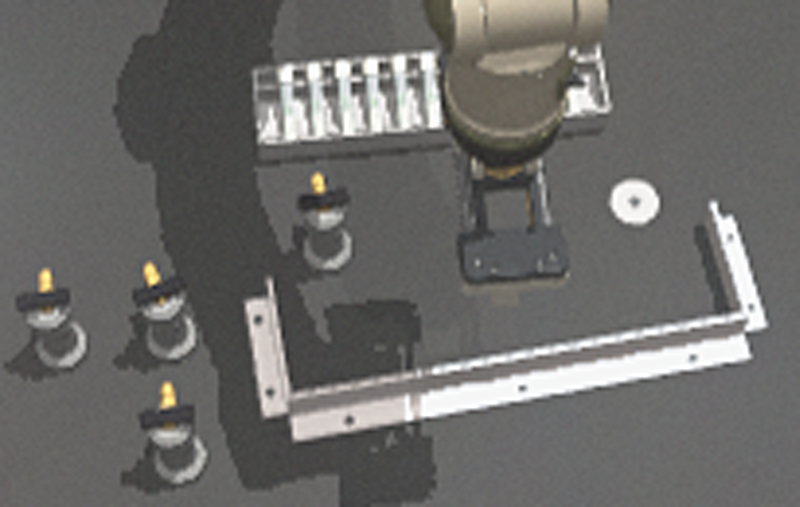

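The crop shows the tap meant for the job at (223,207), alone before the bay's -y end, with the disc at (302,202) as its mirror. The other three posts stand outside the bay to the left. Next I'll refine the bay and tap poses and plan a clear path.

```bash
cat >> h.py <<'E'
def toW(b,p): # bay pose (x,y,yaw), pts in bay
    c,s=np.cos(b[2]),np.sin(b[2]); return np.asarray(p)@np.array([[c,s],[-s,c]])+np.array(b[:2])
def toB(b,p):
    c,s=np.cos(b[2]),np.sin(b[2]); return (np.asarray(p)-np.array(b[:2]))@np.array([[c,-s],[s,c]])
E
python3 - <<'E'
from h import *
b0=(.704,.021,.091)
for n in("scene","side"):
    d=np.load(n+"0.npy"); P=cloud(n,d); ok=d>0; z=P[...,2]; q=toB(b0,P[...,:2].reshape(-1,2)).reshape(*d.shape,2)
    w=ok&(z>.012)&(z<.037)
    r=w&(abs(q[...,1])<170)&(abs(q[...,0]-.043)<.015)&(abs(q[...,1])<.17)
    f=np.polyfit(q[r][:,1],q[r][:,0],1); res=q[r][:,0]-np.polyval(f,q[r][:,1])
    print(n,"rear x=",f[1].round(4),"slope deg",np.degrees(f[0]).round(2),r.sum(),"pct",np.percentile(res,[5,25,75,95]).round(4))
    for sg in(1,-1):
        e=w&(abs(sg*q[...,1]-.2)<.015)&(q[...,0]<.02)&(q[...,0]>-.09)
        if e.sum()>5: print(" end",sg,np.percentile(q[e][:,1],[5,25,50,75,95]).round(4),"x",np.percentile(q[e][:,0],[2,98]).round(4),e.sum())
    # tap column, by height slices
    for lo,hi in((.004,.016),(.02,.045),(.045,.06),(.06,.09)):
        t=ok&(z>lo)&(z<hi)&(np.hypot(q[...,0]+.102,q[...,1]+.138)<.035)
        if t.sum()>5:
            (c,rad)=cv2.minEnclosingCircle(P[t][:,:2].astype(np.float32)*1000); print(" tap",lo,np.round(c),round(rad),t.sum(),P[t].mean(0).round(3))
    im=cv2.imread(f"pics/{n}0.png"); g=im.min(2)
    m=((g>140)&ok&(abs(z)<.01)&(np.hypot(q[...,0]+.102,q[...,1]-.138)<.04)).astype(np.uint8)
    if m.sum(): 
        v,u=np.nonzero(m); c=onplane(n,[[u.mean(),v.mean()]],0)[0]; print(" disc",c.round(4),toB(b0,c[:2]).round(4))
    t=ok&(z>.02)&(z<.045)&(abs(P[...,0]-.472)<.05)&(abs(P[...,1]+.022)<.18)
    print(" tray",cv2.minAreaRect(P[t][:,:2].astype(np.float32)*1000))
E
```

```text
scene rear x= 0.0422 slope deg -0.13 333 pct [-0.0036 -0.0009  0.0012  0.0024]
 end 1 [0.1918 0.1928 0.1936 0.1942 0.1961] x [-0.0655  0.0168] 57
 end -1 [-0.2003 -0.1998 -0.1993 -0.1982 -0.1972] x [-0.0638  0.012 ] 9
 tap 0.004 [ 615. -128.] 33 47 [ 0.625 -0.13   0.011]
 tap 0.02 [ 619. -132.] 18 32 [ 0.624 -0.132  0.031]
 tap 0.045 [ 621. -131.] 12 10 [ 0.626 -0.132  0.05 ]
 tap 0.06 [ 608. -133.] 25 84 [ 0.619 -0.131  0.078]
 disc [0.5865 0.1474 0.    ] [-0.1055  0.1366]
 tray ((474.5341796875, -26.569366455078125), (87.27962493896484, 320.0572814941406), 0.3625417649745941)
side rear x= 0.0377 slope deg 0.05 173 pct [-0.001  -0.0006  0.0002  0.0022]
 end 1 [0.1983 0.2    0.2009 0.2017 0.203 ] x [-0.0709  0.0174] 157
 end -1 [-0.1963 -0.1947 -0.1933 -0.1919 -0.1895] x [-0.0703  0.0185] 131
 tap 0.004 [ 611. -121.] 20 41 [ 0.609 -0.113  0.011]
 tap 0.02 [ 611. -121.] 16 47 [ 0.61  -0.117  0.032]
 tap 0.045 [ 612. -121.] 13 18 [ 0.609 -0.116  0.051]
 tap 0.06 [ 604. -126.] 24 102 [ 0.607 -0.118  0.076]
 disc [0.5869 0.1499 0.    ] [-0.1049  0.139 ]
 tray ((470.7368469238281, -21.820144653320312), (80.34358978271484, 326.0403747558594), 0.5199606418609619)
```

```bash
cat > plan.py <<'E'
import numpy as np, heapq, itertools
TAP=np.array([-.102,-.139])
def rim():
    y=np.linspace(-.16,.16,65); x=np.linspace(-.04,.04,17)
    return np.r_[np.c_[0*y+.04,y],np.c_[0*y-.04,y],np.c_[x,0*x+.16],np.c_[x,0*x-.16]]
RIM=rim()
def boxd(p,x0,x1,y0,y1):
    d=np.maximum(np.maximum([x0,y0]-p,p-[x1,y1]),0); return np.hypot(d[:,0],d[:,1])
def clear(x,y,f):
    c,s=np.cos(f),np.sin(f); p=RIM@np.array([[c,s],[-s,c]])+[x,y]
    t=(np.array(TAP)-[x,y])@np.array([[c,-s],[s,c]])  # tap in tray frame
    d=[np.hypot(*np.maximum(abs(t)-[.04,.16],0))-.022, (.0405-p[:,0]).min()]
    for y0,y1 in((.195,.2),(-.2,-.195)): 
        d.append(boxd(p,-.07,.045,y0,y1).min())
        q=np.array([[-.07,y0],[-.07,y1]])-[x,y]; q=q@np.array([[c,-s],[s,c]])
        if (np.all(abs(q)<[.04,.16],axis=1)).any(): d.append(-1)
    return np.array(d)
if __name__=="__main__":
    X=np.arange(-.24,.001,.01);Y=np.arange(-.06,.121,.01);F=np.radians(np.arange(-9,61,3))
    C=np.array([[[clear(x,y,f).min() for f in F] for y in Y] for x in X])
    R=np.array([[[clear(x,y,f)[[0,2,3]].min() for f in F] for y in Y] for x in X])
    ix=lambda x,y,f:(int(round((x+.24)/.01)),int(round((y+.06)/.01)),int(round((f+9)/3)))
    s=ix(-.23,-.02,-6);g=ix(0,0,0)
    for m in(.016,.012,.009,.006):
        best={s:0};par={};h=[(0,s)]
        while h:
            c,n=heapq.heappop(h)
            if c>best[n]: continue
            if n==g: break
            for d in itertools.product((-1,0,1),repeat=3):
                k=tuple(np.add(n,d))
                if min(k)<0 or any(k[i]>=C.shape[i] for i in range(3)): continue
                if C[k]<-1e-6 or R[k]<m: continue
                nc=c+abs(d[0])*.01+abs(d[1])*.015+abs(d[2])*.008
                if nc<best.get(k,9): best[k]=nc;par[k]=n;heapq.heappush(h,(nc,k))
        if g in best:
            p=[g]
            while p[-1]!=s:p.append(par[p[-1]])
            for k in p[::-1]: print(round(X[k[0]]*1e3),round(Y[k[1]]*1e3),round(np.degrees(F[k[2]])),"cl",(clear(X[k[0]],Y[k[1]],F[k[2]])*1e3).round().tolist())
            print("margin",m);break
E
python3 plan.py
```

```text
-230 -20 -6 cl [78.0, 214.0, 120.0, 137.0]
-230 -10 -6 cl [79.0, 214.0, 115.0, 139.0]
-230 0 -6 cl [80.0, 214.0, 111.0, 141.0]
-230 10 -6 cl [81.0, 214.0, 108.0, 143.0]
-230 20 -6 cl [82.0, 214.0, 105.0, 146.0]
-220 20 -6 cl [72.0, 204.0, 96.0, 137.0]
-210 20 -6 cl [62.0, 194.0, 86.0, 128.0]
-200 20 -6 cl [52.0, 184.0, 76.0, 119.0]
-190 30 -6 cl [43.0, 174.0, 64.0, 115.0]
-180 40 -3 cl [27.0, 172.0, 62.0, 107.0]
-170 50 0 cl [18.0, 170.0, 60.0, 104.0]
-160 60 3 cl [20.0, 152.0, 57.0, 106.0]
-150 60 6 cl [21.0, 134.0, 54.0, 103.0]
-140 60 9 cl [20.0, 116.0, 50.0, 103.0]
-130 60 12 cl [18.0, 98.0, 47.0, 102.0]
-120 70 15 cl [25.0, 80.0, 41.0, 109.0]
-110 70 18 cl [23.0, 63.0, 37.0, 104.0]
-100 60 21 cl [20.0, 46.0, 36.0, 92.0]
-90 50 21 cl [19.0, 36.0, 31.0, 81.0]
-80 40 21 cl [23.0, 26.0, 25.0, 71.0]
-80 30 21 cl [19.0, 26.0, 28.0, 61.0]
-70 20 21 cl [25.0, 16.0, 23.0, 51.0]
-60 10 18 cl [24.0, 13.0, 21.0, 40.0]
-50 10 15 cl [27.0, 10.0, 20.0, 40.0]
-40 10 12 cl [30.0, 8.0, 20.0, 40.0]
-30 10 9 cl [32.0, 6.0, 21.0, 41.0]
-20 10 6 cl [35.0, 4.0, 22.0, 42.0]
-10 10 3 cl [38.0, 2.0, 23.0, 43.0]
0 0 0 cl [40.0, 0.0, 35.0, 35.0]
margin 0.016
```

Clearance is generous. The plan has five steps:
1. Shift the tray +y with an end push.
2. Swing the -y end forward.
3. Advance the tray.
4. Push the +y end along the tray axis, so the -y end goes in behind the tap.
5. Swing the +y end in.

First I'll go beside the -y end.

>>> {"op": "apply_moves", "data": {"steps": "-3 -3 0 0; -6.5 -6 0 0; -10 -9 0 0; -13.5 -12 0 0; -17 -15 0 0; -20.5 -18.5 0 0; -23.5 -21 0 0; -25.2 -23 0 0; -25.2 -23 -4 0; -25.2 -23 -9 0; -25.2 -23 -14 0; -25.2 -23 -18 0; -25.2 -23 -19.6 0; -25.2 -23 -19.6 0", "fingers": 0.4, "force": 10}}

```text
time_s: 1.85
tool_pos: [0.4726, -0.2298, 0.0221]
orientation: [-3.14, -0.001, 1.571]
force: [-0.2, 0.1, -0.2]
width: 0.037
grasp_force: 0.0
```

>>> {"op": "apply_moves", "data": {"steps": "0 1 0 0; 0 2 0 0; 0 2.8 0 0; 0 3.4 0 0; 0 3.9 0 0; 0 4.4 0 0; 0 5 0 0; 0 5.6 0 0; 0 6.2 0 0; 0 6.8 0 0; 0 7.4 0 0; 0 8 0 0; 0 8.6 0 0; 0 9.2 0 0; 0 9.8 0 0; 0 10.3 0 0; 0 10.7 0 0; 0 11 0 0; 0 11.2 0 0; 0 11.2 0 0"}}

```text
time_s: 4.35
tool_pos: [0.4735, -0.119, 0.0229]
orientation: [3.14, 0.001, 1.569]
force: [-0.6, -4.8, 4.2]
width: 0.0371
grasp_force: 2.5
```

```bash
cat >> h.py <<'E'
B=(.7015,.021,.091)
def tray(guess,names=("scene","side"),save=None):
    """tray pose from rim/tube tops: points of 20..58 mm height inside the grown guess"""
    out=[]
    for n in names:
        im,d=eyes.get_image(n)
        if save: cv2.imwrite(f"pics/{n}_{save}.png",im[:,:,::-1])
        P=cloud(n,d); z=P[...,2]; q=toB(guess,P[...,:2].reshape(-1,2)).reshape(*d.shape,2)
        b=toB(B,P[...,:2].reshape(-1,2)).reshape(*d.shape,2)
        m=(d>0)&(z>.018)&(z<.045)&(abs(q[...,0])<.065)&(abs(q[...,1])<.19)
        m&=(np.hypot(b[...,0]+.102,b[...,1]+.139)>.03)&(b[...,0]<.034)&(abs(b[...,1])<.188)
        (c,sz,a)=cv2.minAreaRect(P[m][:,:2].astype(np.float32)*1000)
        a=a if sz[1]>sz[0] else a-90
        print(n,np.round(c),np.round(sz),round(a,1),m.sum()); out.append((c[0]/1e3,c[1]/1e3,np.radians(a)))
    return out
def show(t):
    p=toB(B,np.array(t[:2])); print("bay pose mm",(p*1e3).round(),"deg",np.degrees(t[2]-B[2]).round(1))
E
python3 - <<'E'
from h import *
s=arm.get_state(); print(s["tool_pos"],s["force"],s["time_s"])
for t in tray((.472,.054,.008),save="a"): show(t)
a=cv2.imread("pics/scene_a.png")[130:290,140:350]; b=cv2.imread("pics/side_a.png")[100:260,160:360]
cv2.imwrite("pics/a.png",np.hstack([cv2.resize(a,(400,305)),cv2.resize(b,(381,305))]))
E
```

```text
[ 0.47350149 -0.11902707  0.02291086] [-0.63855559 -4.84320091  4.15615772] 4.35
scene [476.  40.] [ 92. 304.] 0.6 1089
side [473.  37.] [310.  80.] -0.1 1227
bay pose mm [-223.   39.] deg -4.6
bay pose mm [-226.   37.] deg -5.3
```

View pics/a.png

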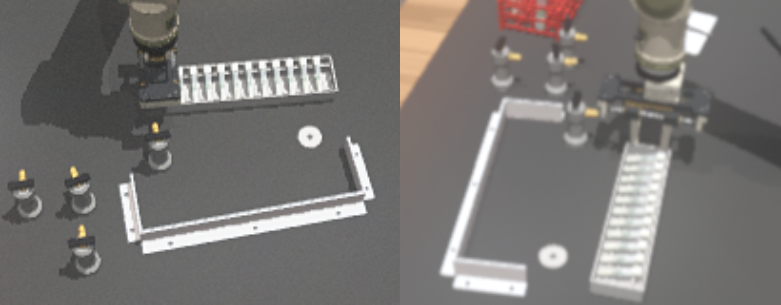

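The tray slid straight, and the pictures show its -y end at the gripper with the tap clear beside it. I'll push a little further, lift off, and straddle it loosely with open fingers near the -y end so only the rear finger pushes. Getting behind it from outside would be at the limit of reach.

>>> {"op": "apply_moves", "data": {"steps": "0 0.4 0 0; 0 0.8 0 0; 0 1 0 0; 0 1 0 0; 0 -0.8 0 0; 0 -1 2 0; 0 -1 6 0; 0 -1 9 0"}}

```text
time_s: 5.45
tool_pos: [0.4727, -0.1275, 0.1136]
orientation: [-3.141, -0.001, 1.571]
force: [1.5, 0.8, 0.2]
width: 0.0369
grasp_force: 0.0
```

>>> {"op": "apply_moves", "data": {"steps": "0 0 0 0; 0 1 0 0; 0 4 0 0; 0 7 0 0; 0 8.2 0 0; 0 8.2 0 0; 0 8.2 0 0", "fingers": 1}}

```text
time_s: 6.32
tool_pos: [0.4728, -0.0469, 0.1123]
orientation: [-3.141, 0.001, 1.57]
force: [0.3, 0.2, 0.6]
width: 0.0927
grasp_force: 0.0
```

```bash
python3 - <<'E'
from h import *
s=arm.get_state(); print(s["tool_pos"],s["orientation"],s["width"],s["time_s"])
for t in tray((.473,.058,.005)): show(t)
im,d=eyes.get_image("wrist"); cv2.imwrite("pics/w1.png",im[:,:,::-1]); print(eyes.camera_params("wrist"))
E
```

```text
[ 0.472838   -0.04686925  0.11233935] [-3.14105778e+00  5.23034433e-04  1.57000243e+00] 0.09270832530545935 6.325
scene [476.  44.] [ 91. 293.] 1.0 1038
side [473.  46.] [293.  80.] -0.1 1127
bay pose mm [-222.   44.] deg -4.2
bay pose mm [-226.   45.] deg -5.3
{'fov_y': 58.05063252458545, 'cx': 259.65426056352715, 'cy': 191.88794010733997, 'dist': array([0.01192378, 0.        , 0.        , 0.        , 0.        ]), 'hand_eye': array([[ 5.72181960e-04,  9.68898546e-01,  2.47457634e-01,
         6.88331384e-02],
       [ 9.99999836e-01, -5.51181540e-04, -1.54139004e-04,
        -8.61320974e-04],
       [-1.29509774e-05,  2.47457681e-01, -9.68898703e-01,
        -1.67174074e-01],
       [ 0.00000000e+00,  0.00000000e+00,  0.00000000e+00,
         1.00000000e+00]])}
```

View pics/w1.png

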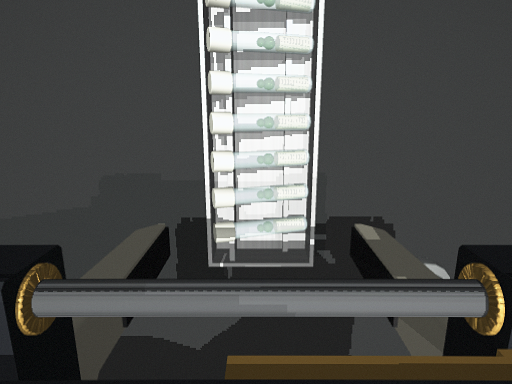

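The wrist view shows the tray centred between the open fingers, with walls at columns 210 and 314 and the -y end at row 264 (y ≈ -0.098). I'll descend and begin the swing.

>>> {"op": "apply_moves", "data": {"steps": "0 0 -3 0; 0 0 -6 0; 0 0 -8 0; 0 0 -8.5 0; 0.4 0 -8.5 0; 0.7 0 -8.5 0; 1.5 0.1 -8.5 0.035; 2.3 0.1 -8.5 0.07; 3.1 0.2 -8.5 0.105; 3.9 0.3 -8.5 0.14; 4.7 0.5 -8.5 0.175; 5.5 0.6 -8.5 0.21; 5.5 0.6 -8.5 0.21"}}

```text
time_s: 8.1
tool_pos: [0.5299, -0.0398, 0.0277]
orientation: [3.139, 0.0, 1.782]
force: [-0.5, -0.6, -0.2]
width: 0.093
grasp_force: 0.0
```

```bash
python3 - <<'E'
from h import *
s=arm.get_state(); print(s["tool_pos"],s["orientation"],s["force"],s["time_s"])
for t in tray((.497,.06,.21),save="b"): show(t)
E
```

```text
[ 0.52989663 -0.03977212  0.027653  ] [3.13878537e+00 3.44762851e-04 1.78170544e+00] [-0.51089182 -0.60369207 -0.17013394] 8.1
scene [513.  50.] [ 99. 296.] 12.1 903
side [514.  48.] [115. 291.] 7.4 1177
bay pose mm [-185.   46.] deg 6.9
bay pose mm [-185.   44.] deg 2.2
```

>>> {"op": "apply_moves", "data": {"steps": "0.7 0.2 0 0.035; 1.5 0.5 0 0.07; 2.3 0.8 0 0.105; 3.1 1 0 0.14; 3.8 1.3 0 0.175; 4.5 1.7 0 0.21; 4.5 1.7 0 0.21; 4 1.5 0 0.21; 4 1.5 3 0.21; 4 1.5 8 0.21; 4 1.5 10 0.21"}}

```text
time_s: 9.57
tool_pos: [0.5686, -0.0252, 0.1302]
orientation: [3.138, 0.001, 1.99]
force: [-0.0, 0.5, 0.0]
width: 0.0928
grasp_force: 0.0
```

```bash
python3 - <<'E'
from h import *
s=arm.get_state(); print(s["tool_pos"],s["orientation"],s["force"],s["time_s"])
for t in tray((.524,.071,.42),save="c"): show(t)
E
```

```text
[ 0.5686216  -0.02518797  0.13015431] [3.13848436e+00 1.30332742e-03 1.99026342e+00] [-2.04505807e-04  4.51097135e-01  2.71533260e-02] 9.575
scene [535.  59.] [ 86. 298.] 22.5 974
side [532.  62.] [ 81. 299.] 22.6 1224
bay pose mm [-162.   53.] deg 17.3
bay pose mm [-165.   57.] deg 17.4
```

>>> {"op": "apply_moves", "data": {"steps": "-1 0.5 0 -0.16; -2 1 0 -0.32; -3 1.5 0 -0.48; -4 2 0 -0.64; -5 3 0 -0.8; -6 3.5 0 -0.96; -7 4 0 -1.12; -8 4.5 0 -1.28; -9.1 5.1 0 -1.44; -9.1 5.1 0 -1.6; -9.1 5.1 0 -1.6; -9.1 5.1 -4 -1.6; -9.1 5.1 -8 -1.6; -9.1 5.1 -10.5 -1.6; -9.1 5.1 -10.8 -1.6"}}

```text
time_s: 11.55
tool_pos: [0.476, 0.0254, 0.018]
orientation: [-3.141, 0.003, 0.393]
force: [-1.1, 0.3, -0.0]
width: 0.0928
grasp_force: 0.0
```

```bash
python3 - <<'E'
from h import *
s=arm.get_state(); print(s["tool_pos"],s["orientation"],s["force"],s["time_s"])
for t in tray((.537,.051,.393),save="d"): show(t)
E
```

```text
[0.475976   0.02544437 0.01803998] [-3.14061058e+00  3.00810900e-03  3.92923878e-01] [-1.14242844  0.29705621 -0.02742601] 11.55
scene [524.  56.] [109. 302.] 22.9 1172
side [521.  57.] [105. 300.] 22.7 1229
bay pose mm [-173.   51.] deg 17.7
bay pose mm [-176.   52.] deg 17.4
```

>>> {"op": "apply_moves", "data": {"steps": "0.6 0.2 0.4 0; 1.1 0.5 0.4 0; 1.5 0.6 0.4 0; 1.9 0.8 0.4 0; 2.4 1 0.4 0; 2.9 1.2 0.4 0; 3.4 1.4 0.4 0; 3.9 1.6 0.4 0; 4.4 1.8 0.4 0; 4.9 2 0.4 0; 5.4 2.2 0.4 0; 5.9 2.5 0.4 0; 6.4 2.7 0.4 0; 6.7 2.8 0.4 0; 6.9 2.9 0.4 0; 6.9 2.9 0.4 0; 6 2.5 0.4 0; 5.5 2.3 3 0; 5.5 2.3 8 0; 5.5 2.3 11 0"}}

```text
time_s: 14.15
tool_pos: [0.5326, 0.0488, 0.1315]
orientation: [3.141, -0.002, 0.39]
force: [0.5, -0.1, 0.8]
width: 0.0931
grasp_force: 0.0
```

```bash
python3 - <<'E'
from h import *
from plan import clear
s=arm.get_state(); print(s["tool_pos"],s["orientation"],s["force"],s["time_s"])
for t in tray((.585,.068,.393),save="e"): show(t); p=toB(B,t[:2]); print(clear(*p,t[2]-B[2]).round(3))
a=cv2.imread("pics/scene_e.png")[130:290,140:350]; b=cv2.imread("pics/side_e.png")[100:260,160:360]
cv2.imwrite("pics/e.png",np.hstack([cv2.resize(a,(400,305)),cv2.resize(b,(381,305))]))
E
```

```text
[0.53263624 0.04878752 0.13154759] [ 3.14092931e+00 -2.47604661e-03  3.90411607e-01] [ 0.52069354 -0.06835754  0.79137151] 14.15
scene [592.  75.] [ 88. 282.] 22.3 1093
side [589.  75.] [ 81. 279.] 22.4 1124
bay pose mm [-104.   63.] deg 17.1
[0.016 0.06  0.032 0.097]
bay pose mm [-107.   64.] deg 17.1
[0.017 0.062 0.034 0.098]
```

View pics/e.png

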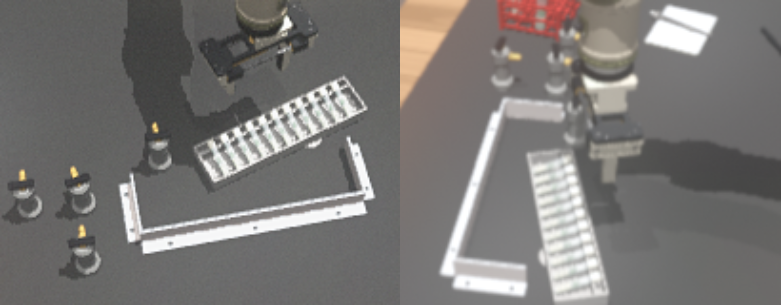

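The scene crop shows the tray tilted, its -y end past the tap on the inner side and its +y end overhanging the bay's right end. My mask cut off the +y end, so I'll fix it and measure again.

```bash
sed -i 's/(b\[...,0\]<.034)&(abs(b\[...,1\])<.188)/((b[...,0]<.034)\&(abs(b[...,1])<.188)|(b[...,0]<-.075))/' h.py; python3 - <<'E'
from h import *
from plan import clear
for t in tray((.585,.08,.393)): show(t); p=toB(B,t[:2]); print(clear(*p,t[2]-B[2]).round(3))
E
```

```text
scene [583.  93.] [ 86. 324.] 22.2 1288
side [581.  96.] [ 80. 324.] 22.4 1453
bay pose mm [-111.   82.] deg 17.0
[0.035 0.067 0.033 0.117]
bay pose mm [-113.   86.] deg 17.2
[0.038 0.068 0.034 0.121]
```

Sliding along the axis now would pass too close to the tap. A bit more swing, to about 23° in the bay frame, leaves about 28 mm on both sides, so I'll push the -y half again.

>>> {"op": "apply_moves", "data": {"steps": "1 -2.5 0 0; 1.9 -4.9 0 0; 1.9 -4.9 -4 0; 1.9 -4.9 -8.5 0; 1.9 -4.9 -10.7 0; 1.9 -4.9 -10.7 0; 2.5 -4.6 -10.7 0; 3 -4.4 -10.7 0; 3.3 -4.3 -10.7 0; 3.8 -4.1 -10.7 0.028; 4.4 -3.8 -10.7 0.056; 4.9 -3.6 -10.7 0.085; 5.4 -3.3 -10.7 0.113; 5.4 -3.3 -10.7 0.113; 4.2 -3.8 -10.7 0.113; 3.8 -4 -8 0.113; 3.8 -4 -3 0.113; 3.8 -4 0 0.113"}}

```text
time_s: 16.6
tool_pos: [0.5695, 0.0088, 0.1314]
orientation: [3.142, -0.001, 0.503]
force: [1.3, -0.4, 0.3]
width: 0.0928
grasp_force: 0.0
```

```bash
python3 - <<'E'
from h import *
from plan import clear
s=arm.get_state(); print(s["tool_pos"],s["orientation"],s["force"],s["time_s"])
for t in tray((.592,.094,.5)): show(t); p=toB(B,t[:2]); print(clear(*p,t[2]-B[2]).round(3))
E
```

```text
[0.56954333 0.00878216 0.13136469] [ 3.14151148e+00 -1.14143348e-03  5.03409463e-01] [ 1.31053894 -0.38205127  0.29302247] 16.6
scene [595. 105.] [ 85. 324.] 29.5 1302
side [593. 107.] [ 81. 323.] 29.0 1537
bay pose mm [-98.  93.] deg 24.2
[0.055 0.037 0.028 0.126]
bay pose mm [-100.   96.] deg 23.8
[0.056 0.039 0.028 0.128]
```

>>> {"op": "apply_moves", "data": {"steps": "-0.5 2 0 0.15; -1 4 0 0.31; -2 7 0 0.47; -3 10 0 0.63; -4 13 0 0.79; -4.5 16 0 0.95; -5 19 0 1.11; -5.5 22 0 1.27; -6.2 25 0 1.43; -6.6 25.9 0 1.58; -6.6 25.9 0 1.58; -6.6 25.9 -4 1.58; -6.6 25.9 -8.5 1.58; -6.6 25.9 -10.7 1.58; -6.6 25.9 -10.7 1.58", "fingers": 0.4}}

```text
time_s: 18.58
tool_pos: [0.503, 0.2663, 0.0208]
orientation: [-3.138, 0.001, 2.08]
force: [0.2, -0.2, 0.4]
width: 0.0373
grasp_force: 0.0
```

```bash
python3 - <<'E'
from h import *
s=arm.get_state(); print(s["tool_pos"],s["orientation"],s["force"],s["time_s"],s["joint_positions"])
E
```

```text
[0.50295441 0.26633772 0.02079411] [-3.13769144e+00  5.32874252e-04  2.07996886e+00] [ 0.2431835  -0.21257053  0.42376636] 18.575 [-0.57873175  0.70407877 -0.01202107  2.09377573  0.02349169  0.34779338
 -0.10083968]
```

>>> {"op": "apply_moves", "data": {"steps": "0.4 -0.7 0.3 0; 0.7 -1.2 0.3 0; 0.9 -1.6 0.3 0; 1.1 -2 0.3 0; 1.3 -2.4 0.3 0; 1.6 -2.8 0.3 0; 1.8 -3.2 0.3 0; 2 -3.6 0.3 0; 2.3 -4.1 0.3 0; 2.5 -4.5 0.3 0; 2.8 -4.9 0.3 0; 3 -5.3 0.3 0; 3 -5.3 0.3 0"}}

```text
time_s: 20.2
tool_pos: [0.5345, 0.2157, 0.0265]
orientation: [3.14, -0.001, 2.084]
force: [-1.5, 4.2, 1.9]
width: 0.037
grasp_force: 1.7
```

```bash
python3 - <<'E'
from h import *
from plan import clear
s=arm.get_state(); print(s["tool_pos"],s["orientation"],s["force"],s["time_s"])
for t in tray((.616,.066,.5),save="f"): show(t); p=toB(B,t[:2]); print(clear(*p,t[2]-B[2]).round(3))
a=cv2.imread("pics/scene_f.png")[130:290,140:350]; b=cv2.imread("pics/side_f.png")[100:260,160:360]
cv2.imwrite("pics/f.png",np.hstack([cv2.resize(a,(400,305)),cv2.resize(b,(381,305))]))
E
```

```text
[0.5345015  0.21568669 0.02652931] [ 3.13952368e+00 -6.01222577e-04  2.08402282e+00] [-1.52476804  4.15594218  1.91477083] 20.2
scene [614.  72.] [ 86. 339.] 29.6 1353
side [613.  78.] [ 80. 343.] 28.9 781
bay pose mm [-83.  59.] deg 24.4
[0.039 0.021 0.028 0.092]
bay pose mm [-82.  65.] deg 23.6
[0.041 0.022 0.024 0.097]
```

View pics/f.png

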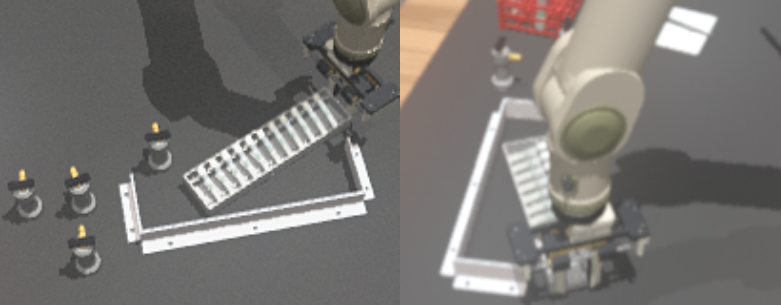

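The scene crop shows the -y end now moving in behind the tap's inner side, with gaps on both sides. I'll continue the slide about 40 mm.

>>> {"op": "apply_moves", "data": {"steps": "0.2 -0.3 -0.2 0; 0.4 -0.7 -0.2 0; 0.6 -1.1 -0.2 0; 0.9 -1.5 -0.2 0; 1.1 -2 -0.2 0; 1.3 -2.4 -0.2 0; 1.6 -2.8 -0.2 0; 1.8 -3.2 -0.2 0; 1.9 -3.5 -0.2 0; 1.9 -3.5 -0.2 0; 1.2 -2.2 -0.2 0; 0.9 -1.7 3 0; 0.9 -1.7 8 0; 0.9 -1.7 10.7 0"}}

```text
time_s: 22.05
tool_pos: [0.5429, 0.1985, 0.1345]
orientation: [3.14, 0.001, 2.084]
force: [-0.8, 0.0, -0.6]
width: 0.0371
grasp_force: 0.0
```

```bash
python3 - <<'E'
from h import *
from plan import clear
s=arm.get_state(); print(s["tool_pos"],s["orientation"],s["force"],s["time_s"])
for t in tray((.636,.034,.51)): show(t); p=toB(B,t[:2]); print(clear(*p,t[2]-B[2]).round(3))
E
```

```text
[0.54292082 0.19853162 0.1345203 ] [3.14046582e+00 5.06696308e-04 2.08389813e+00] [-0.80144087  0.03390606 -0.64752036] 22.05
scene [636.  31.] [ 85. 324.] 29.9 1322
side [635.  34.] [ 81. 326.] 29.5 869
bay pose mm [-64.  16.] deg 24.6
[0.037 0.002 0.03  0.048]
bay pose mm [-65.  19.] deg 24.3
[0.036 0.004 0.028 0.052]
```

>>> {"op": "apply_moves", "data": {"steps": "-1 -3.5 0 0; -2 -7 0 0; -3 -10.9 0 0; -3 -10.9 -2 0; -3 -10.9 -6 0; -3 -10.9 -9.5 0; -3 -10.9 -11 0; -2.4 -10.5 -11 0; -1.8 -10.2 -11 0; -1.3 -9.9 -11 0; -0.9 -9.5 -11 -0.02; -0.5 -9.2 -11 -0.045; 0 -8.8 -11 -0.07; 0.4 -8.5 -11 -0.09; 0.8 -8.2 -11 -0.11; 1.3 -7.9 -11 -0.135; 1.7 -7.5 -11 -0.16; 2.1 -7.2 -11 -0.18; 2.1 -7.2 -11 -0.18", "fingers": 0}}

```text
time_s: 24.52
tool_pos: [0.5651, 0.1267, 0.0226]
orientation: [3.14, -0.0, 1.904]
force: [-0.5, -0.6, 0.6]
width: 0.0007
grasp_force: 0.1
```

```bash
python3 - <<'E'
from h import *
from plan import clear
s=arm.get_state(); print(s["tool_pos"],s["orientation"],s["force"],s["time_s"])
for t in tray((.66,.04,.337),save="g"): show(t); p=toB(B,t[:2]); print(clear(*p,t[2]-B[2]).round(3))
a=cv2.imread("pics/scene_g.png")[130:290,140:350]; b=cv2.imread("pics/side_g.png")[100:260,160:360]
cv2.imwrite("pics/g.png",np.hstack([cv2.resize(a,(400,305)),cv2.resize(b,(381,305))]))
E
```

```text
[0.56509372 0.12672653 0.02261092] [ 3.13971996e+00 -1.54051800e-05  1.90399063e+00] [-0.53031775 -0.58399989  0.64143224] 24.525
scene [649.  37.] [102. 323.] 20.4 1245
side [645.  41.] [ 98. 324.] 20.1 925
bay pose mm [-51.  21.] deg 15.1
[0.029 0.011 0.009 0.051]
bay pose mm [-54.  25.] deg 14.9
[0.026 0.015 0.005 0.055]
```

View pics/g.png

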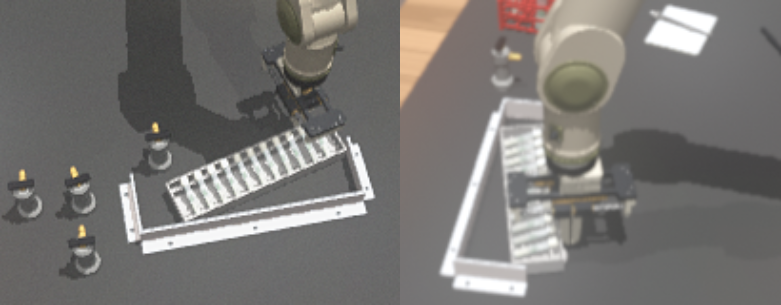

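The crop shows the +y end just entering by the right upstand, with about 5 mm to spare at its inner face. The -y end is inside, behind the tap. Before completing the swing I'll shift the tray about 13 mm towards -y, pushing the outer half of the +y end face.

>>> {"op": "apply_moves", "data": {"steps": "-1.4 -0.5 0 0.02; -1.4 -0.5 4 0.02; -1.4 -0.5 9 0.02; -0.5 3 10 0.02; 0.5 6.5 10 0.02; 1.2 8.7 10 0.02; 1.2 8.7 8 0.02; 1.2 8.7 4 0.02; 1.2 8.7 0.5 0.02; 1.2 8.7 0.1 0.02; 1.5 8 0.1 0.02; 1.7 7.3 0.1 0.02; 1.9 6.8 0.1 0.02; 2 6.5 0.1 0.02; 2.1 6.2 0.1 0.02; 2.2 5.9 0.1 0.02; 2.3 5.6 0.1 0.02; 2.3 5.6 0.1 0.02; 1.9 6.8 0.1 0.02; 1.9 6.8 4 0.02"}}

```text
time_s: 27.12
tool_pos: [0.5809, 0.1947, 0.0608]
orientation: [-3.137, -0.0, 1.925]
force: [0.3, 0.4, 0.2]
width: 0.0005
grasp_force: 0.0
```

>>> {"op": "apply_moves", "data": {"steps": "0 0 3 0; 0 0 6 0"}}

```text
time_s: 27.38
tool_pos: [0.5826, 0.1941, 0.1235]
orientation: [-3.141, 0.0, 1.924]
force: [0.6, -0.9, -0.1]
width: 0.0006
grasp_force: 0.0
```

```bash
python3 - <<'E'
from h import *
from plan import clear
s=arm.get_state(); print(s["tool_pos"],s["orientation"],s["force"],s["time_s"])
for t in tray((.66,.03,.35)): show(t); p=toB(B,t[:2]); print(clear(*p,t[2]-B[2]).round(3))
E
```

```text
[0.58262454 0.19414134 0.12351707] [-3.14112528e+00  4.54607237e-04  1.92383905e+00] [ 0.57705422 -0.903017   -0.11924695] 27.375
scene [662.  28.] [ 86. 322.] 20.5 1337
side [659.  32.] [ 80. 325.] 20.4 626
bay pose mm [-39.  11.] deg 15.3
[ 0.038 -0.001  0.019  0.041]
bay pose mm [-42.  15.] deg 15.2
[0.037 0.002 0.015 0.045]
```

>>> {"op": "apply_moves", "data": {"steps": "-1.5 -4.5 0 0; -3 -8.7 0 0; -3 -8.7 -3 0; -3 -8.7 -7 0; -3 -8.7 -10 0; -2.5 -8.5 -10 0; -2 -8.3 -10 0; -1.6 -8.2 -10 0; -1.1 -7.9 -10 -0.024; -0.6 -7.6 -10 -0.048; -0.2 -7.3 -10 -0.07; 0.3 -7 -10 -0.094; 0.8 -6.8 -10 -0.115; 1.3 -6.5 -10 -0.14; 1.7 -6.3 -10 -0.16; 2.2 -6.1 -10 -0.18; 2.7 -5.9 -10 -0.2; 3.2 -5.7 -10 -0.225; 3.7 -5.5 -10 -0.245; 4.1 -5.3 -10 -0.265"}}

```text
time_s: 29.98
tool_pos: [0.6245, 0.141, 0.0226]
orientation: [3.141, 0.0, 1.657]
force: [-3.4, -0.9, 2.7]
width: 0.0005
grasp_force: 1.9
```

>>> {"op": "apply_moves", "data": {"steps": "0 0 0 0; -1.5 -0.2 0 0; -1.5 -0.2 5 0; -1.5 -0.2 10 0"}}

```text
time_s: 30.48
tool_pos: [0.6078, 0.1388, 0.1232]
orientation: [-3.14, 0.0, 1.659]
force: [1.3, 0.2, 0.2]
width: 0.0
grasp_force: 0.0
```

```bash
python3 - <<'E'
from h import *
from plan import clear
s=arm.get_state(); print(s["tool_pos"],s["orientation"],s["force"],s["time_s"])
for t in tray((.692,.035,.1),save="k"): show(t); p=toB(B,t[:2]); print(clear(*p,t[2]-B[2]).round(3))
a=cv2.imread("pics/scene_k.png")[130:290,140:350]; b=cv2.imread("pics/side_k.png")[100:260,160:360]
cv2.imwrite("pics/k.png",np.hstack([cv2.resize(a,(400,305)),cv2.resize(b,(381,305))]))
E
```

```text
[0.60783844 0.13876473 0.12317213] [-3.14043145e+00  2.90075411e-04  1.65900798e+00] [1.29103789 0.22495741 0.22942748] 30.475
scene [691.  36.] [ 85. 322.] 5.6 1305
side [690.  47.] [ 81. 311.] 6.5 977
bay pose mm [-9. 16.] deg 0.4
[0.032 0.008 0.019 0.051]
bay pose mm [-9. 27.] deg 1.2
[0.035 0.006 0.007 0.061]
```

View pics/k.png

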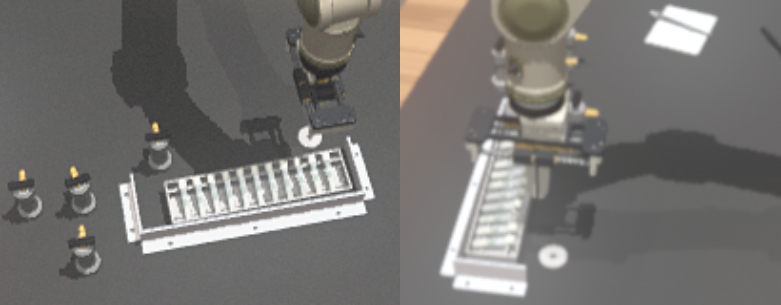

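The tray is in the bay at about (-9, 16) mm and nearly square. Next I'll seat it with both open fingertips, centred, pushing straight back.

>>> {"op": "apply_moves", "data": {"steps": "0.2 -1 0 -0.16; 0.4 -2 0 -0.32; 0.6 -3 0 -0.48; 0.8 -4 0 -0.64; 1 -5 0 -0.8; 1.2 -6.5 0 -0.96; 1.4 -8 0 -1.12; 1.5 -9.5 0 -1.28; 1.7 -10.9 0 -1.44; 1.7 -10.9 0 -1.57; 1.7 -10.9 0 -1.57; 1.7 -10.9 -4 -1.57; 1.7 -10.9 -8 -1.57; 1.7 -10.9 -9.8 -1.57; 1.7 -10.9 -9.8 -1.57; 2.2 -10.9 -9.8 -1.57; 2.7 -10.8 -9.8 -1.57; 3.1 -10.8 -9.8 -1.57; 3.5 -10.7 -9.8 -1.57; 3.8 -10.7 -9.8 -1.57", "fingers": 1}}

```text
time_s: 33.08
tool_pos: [0.646, 0.0323, 0.0246]
orientation: [-3.141, 0.002, 0.089]
force: [-4.7, 0.6, 2.4]
width: 0.093
grasp_force: 2.4
```

>>> {"op": "apply_moves", "data": {"steps": "0.3 0 0 0; 0.5 0 0 0; 0.6 0.1 0 0; 0.6 0.1 0 0"}}

```text
time_s: 33.58
tool_pos: [0.6513, 0.0323, 0.0245]
orientation: [3.142, 0.003, 0.089]
force: [-8.1, -2.0, 6.3]
width: 0.0927
grasp_force: 4.3
```

>>> {"op": "apply_moves", "data": {"steps": "0.1 0 0 0; 0.2 0 0 0; 0.2 0 0 0"}}

```text
time_s: 33.95
tool_pos: [0.6513, 0.0323, 0.0244]
orientation: [-3.141, 0.007, 0.089]
force: [-14.3, -2.4, 10.6]
width: 0.093
grasp_force: 7.1
```

```bash
python3 - <<'E'
from h import *
s=arm.get_state(); print(s["tool_pos"],s["orientation"],s["force"],s["moment"],s["time_s"])
E
```

```text
[0.65132112 0.03231014 0.02439203] [-3.14066759  0.00667705  0.08880532] [-14.26695398  -2.41115623  10.60903037] [0.04638639 3.21528075 0.53233514] 33.95
```

The TCP no longer advances and the force is rising, so the tray is against the rear upstand. I'll back off, clear the view and check.

>>> {"op": "apply_moves", "data": {"steps": "-0.4 0 0 0; -1 -0.1 0 0; -2 -0.2 0 0; -2.2 -0.2 4 0; -2.2 -0.2 9 0; -5 -0.3 14 0; -10 -0.3 18 0; -14 -0.3 18 0; -15 -0.3 18 0; -15 -0.3 18 0"}}

```text
time_s: 35.2
tool_pos: [0.5051, 0.0303, 0.2048]
orientation: [-3.141, -0.001, 0.089]
force: [0.5, 0.2, -0.4]
width: 0.0928
grasp_force: 0.0
```

```bash
python3 - <<'E'
from h import *
for t in tray((.70,.037,.091),save="m"): show(t)
for n in("scene","side"):
    _,d=eyes.get_image(n); P=cloud(n,d); z=P[...,2]; b=toB(B,P[...,:2].reshape(-1,2)).reshape(*d.shape,2)
    # rear-wall top edge vs tray's wall top along y: x of the rim points either side
    m=(d>0)&(z>.03)&(z<.046)&(abs(b[...,1]-.015)<.15)
    for x0,x1,l in((-.055,-.03,"front rim"),(.03,.055,"rear")):
        k=m&(b[...,0]>x0)&(b[...,0]<x1); f=np.polyfit(b[k][:,1],b[k][:,0],1); print(n,l,"x",f[1].round(4),"deg",np.degrees(f[0]).round(2),k.sum())
a=cv2.imread("pics/scene_m.png")[185:275,190:350]; b=cv2.imread("pics/side_m.png")[130:270,170:290]
cv2.imwrite("pics/m.png",np.hstack([cv2.resize(a,(460,400),interpolation=2),cv2.resize(b,(340,400),interpolation=2)]))
E
```

```text
scene [696.  36.] [ 75. 321.] 5.1 1115
side [696.  39.] [ 75. 325.] 5.1 1180
bay pose mm [-4. 15.] deg -0.1
bay pose mm [-4. 19.] deg -0.1
scene front rim x -0.0361 deg 0.18 105
scene rear x 0.0431 deg -0.07 248
side front rim x -0.0365 deg 0.14 160
side rear x 0.0396 deg 0.08 201
```

View pics/m.png

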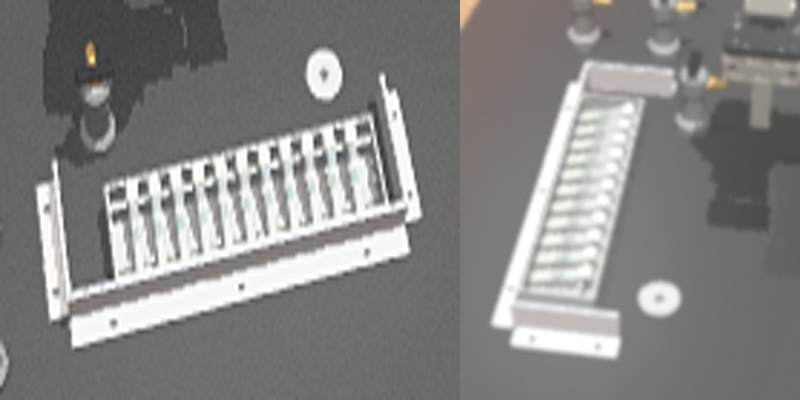

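The tray lies in the bay against the rear upstand: the crops show no gap at the back, and the angle is within about 0.2°. About 19 mm remains at the +y end and 50 mm at the -y end, so it is inside the bay. The gripper is clear and the bystanders weren't touched.

```bash
python3 -c "
from cell import arm
print(arm.job_done())"
```

```text
the job is handed in; nothing more can be done
None
```

The job is handed in: the tray went in behind the gas tap by pushing only and lies inside the bay, against the rear upstand and square to within about 0.2°, sitting about 16 mm off the bay's centre towards its +y end.

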